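# Sort the printed gears into their trays

## Task

Four printed gears lie among other prints on the bench, and there are four square parts trays, one for each gear size. Put every gear, lying flat with its hub up, into the tray made for its size: the largest gear in the largest tray, the next largest in the next, and so on down to the smallest. Leave the square foot and the crank where they lie.

Things in the scene. Friction and masses are not known exactly. Their poses are not given: they have to be found in the camera images.
- gear_xl: Largest printed gear: white plastic toothed wheel, 72 mm over the teeth, 10 mm thick, lying flat, with a round upright hub in its middle, 20 mm diameter, whose top is 38 mm above the underside (so 28 mm of hub stands clear above the wheel: pick it up by that). Loose, up to 65 g. Origin: centre of the underside; z up along the hub
- gear_l: Second largest printed gear: white plastic toothed wheel, 58 mm over the teeth, 10 mm thick, lying flat, with a round upright hub in its middle, 20 mm diameter, whose top is 38 mm above the underside (so 28 mm of hub stands clear above the wheel: pick it up by that). Loose, up to 65 g. Origin: centre of the underside; z up along the hub
- gear_m: Second smallest printed gear: white plastic toothed wheel, 44 mm over the teeth, 10 mm thick, lying flat, with a round upright hub in its middle, 20 mm diameter, whose top is 38 mm above the underside (so 28 mm of hub stands clear above the wheel: pick it up by that). Loose, up to 65 g. Origin: centre of the underside; z up along the hub
- gear_s: Smallest printed gear: white plastic toothed wheel, 30 mm over the teeth, 10 mm thick, lying flat, with a round upright hub in its middle, 20 mm diameter, whose top is 38 mm above the underside (so 28 mm of hub stands clear above the wheel: pick it up by that). Loose, up to 65 g. Origin: centre of the underside; z up along the hub
- tray_xl: Largest parts tray: square open grey plastic tray, 90 mm inside, 96 mm outside, walls 3 mm thick and 12 mm high, floor 3 mm thick; stuck to the table. Origin: centre of the underside; x and y along its sides, z up
- tray_l: Second largest parts tray: square open grey plastic tray, 76 mm inside, 82 mm outside, walls 3 mm thick and 12 mm high, floor 3 mm thick; stuck to the table. Origin: centre of the underside; x and y along its sides, z up
- tray_m: Second smallest parts tray: square open grey plastic tray, 62 mm inside, 68 mm outside, walls 3 mm thick and 12 mm high, floor 3 mm thick; stuck to the table. Origin: centre of the underside; x and y along its sides, z up
- tray_s: Smallest parts tray: square open grey plastic tray, 48 mm inside, 54 mm outside, walls 3 mm thick and 12 mm high, floor 3 mm thick; stuck to the table. Origin: centre of the underside; x and y along its sides, z up
- foot: Printed machine foot, not a gear: white plastic square plate 50 x 50 mm, 10 mm thick, with the same 20 mm hub, 38 mm high in all; loose, to be left alone. Origin: centre of the underside, z up
- crank: Printed crank, not a gear: white plastic bar 80 x 22 mm, 10 mm thick, with the same 20 mm hub in its middle, 38 mm high in all; loose, to be left alone. Origin: centre of the underside, x along the bar, z up
Not all that is in view belongs to the job. What is shaped like the gear_l but blue is not meant.

How it is judged:
At the end, for the whole second after the job is handed in: Each gear lies flat on the floor of the tray of its own size rank, hub up (within 0.1 rad), its centre within 15 mm of the tray's centre, released and at rest; the foot and the crank are within 15 mm of where they started (horizontal distance between gear_xl and tray_xl below 0.015 m and z of gear_xl in the frame of tray_xl below 0.006 m and angle between each of gear_xl, gear_l, gear_m, gear_s's own z axis and vertical below 0.1 rad and linear speed of each of gear_xl, gear_l, gear_m, gear_s below 0.02 m/s and horizontal distance between gear_l and tray_l below 0.015 m and z of gear_l in the frame of tray_l below 0.006 m and horizontal distance between gear_m and tray_m below 0.015 m and z of gear_m in the frame of tray_m below 0.006 m and horizontal distance between gear_s and tray_s below 0.015 m and z of gear_s in the frame of tray_s below 0.006 m and distance of each of foot, crank from where it was at the start of the episode below 0.015 m); the robot touches nothing.
It fails at once if the foot is moved by more than 15 mm (distance of foot from where it was at the start of the episode above 0.015 m).
It fails at once if the crank is moved by more than 15 mm (distance of crank from where it was at the start of the episode above 0.015 m).
It also fails if it takes over 112 s, if anything falls off the work surface, if the arm or the gripper's body presses on something with over 40 N, if the wrist force passes 120 N, or if a joint passes its speed limit or range.

## Robot

A 6-joint arm with a two-finger parallel gripper is mounted at the origin on the work surface. World frame = base frame: x ahead of the robot, y to its left, z up, the work surface at z = 0. Lengths are in m, angles in rad, forces in N, time in s.
With the tool pointing down it reaches from about 0.375 to 0.975 m from the base axis. Payload 3.8 kg.
Tool frame: the origin (TCP) lies on the centre line of the jaws, within the pads' length; the fingertips stand 14 mm ahead of it and the grasp point (between the pads) lies 5 mm behind it; z points along the fingers, y is the line along which they close (so a half turn about z gives the same grasp; the last joint's range is limited). The gripper opens to 85 mm and grips with 20 to 120 N. Pads are 22 mm wide; open, the fingers measure 114 mm over their backs; the gripper's body (76 mm by 85 mm) begins 54 mm behind the grasp point. The pads swing forward as they close: fully open they stand 13 mm farther back than shut.
Start: joints at [-1.279, 0.264, 1.604, -0, 1.274, -0.037], TCP at [0.218, -0.639, 0.245] pointing down, gripper open.
Joint ranges: [-2.63, 2.63], [-0.94, 2.18], [0.31, 2.57], [-1.31, 4.45], [0, 2.66], [-2.55, 2.55]. Speed limits (rad/s): [2.57, 2.57, 3.14, 3.14, 3.14, 3.14].

## Interface

Orientations are given as a rotation vector (axis times angle).
In Python, from workcell import bot, eyes, spot_in gives the robot as it stands.
- The arm moves only by the tool carry_out, never from a script. Its argument "series" is text: rows parted by semicolons, each of 4 numbers parted by spaces: the shift along the world's x, y, z in m, then the turn about the world's z in degrees. In form: tx ty tz roll; .... A call has 1 to 20 rows; each row shifts and turns the commanded pose from where the row before left it; what a row does not reach is not made up. A row lasts 1/8 s, in which the tool goes at most 62.5 mm and 10.7 degrees, less where a joint would pass 70% of its speed; a pose out of reach is approached as far as the arm can. A call is refused whole if a number of a shift passes 0.0625 or a number of a turn 10.7, either way. A call with a gripper value outside its range is refused whole. "jaw" is the gripper command: -1 is shut, 1 is fully open, values between are in proportion, set as the call begins (left out, the last holds). The fingers move at their own pace and stop on an object; "grip_force" is the grip in N (left out, the last holds). Time passes only in rows, so rows that do not move let the fingers close. It gives the time, the measured TCP pose, the force, the opening and the grip force at its end, in the units of the state.
- bot.read_state(): the state, without advancing time (a new reading comes with each control period).
- eyes.read_camera(name): name is "scene" or "top"; returns (picture, depth): 420x560x3 uint8, blue, green, red; 420x560 float32, m along the optical axis (not along the pixel's ray), 0 where there is no reading.
- eyes.get_calibration(name): a dict with "K" (3x3 intrinsics, pixels), "position" and "rotation" of the camera in the world. Camera axes: x right, y down, z forward; pixel columns grow to the right and rows downward; lengths in m; the calibration is good to about 2 mm. A picture is of the moment at which its call begins. get_calibration takes no time and is no camera call.
- bot.finish_job(): hands the job in; it is judged then, once.
Trained networks look in the newest picture that a camera, given by its name, has taken for a name from the list of things; names that differ only in an ending like _2 or _b are one class to them, and where a whole thing is asked for, a point or a joint stands for the part that bears it (a point fixed in the world has none). Each returns a list of dicts, best first, with "score" (0 to 1); they miss things now and then, are a little off and sometimes report something else, mostly with a low value. They report only what shows in the picture. A call takes as long as a camera call. They do not tell look-alikes from the thing itself.
- spot_in(camera, target): "rect" ([centre column, centre row, width, height] in pixels, round what is visible of it).
The state is a dict: "time": time; "q": joint angles; "joint_vel": joint speeds; "joint_torque": joint torques, N m; "tool_pos": TCP position; "tcp_rot": TCP orientation; "wrist_force": force on the tool from outside, world axes, zero at the start; "torque": the same for the moment, N m; "width": opening from 0.0 (shut) to 1.0 (fully open); "grip_force": force on a finger pad.
Only numpy, scipy, OpenCV 4.12 (cv2) and the standard library are available. Lean on these libraries where they do the work, as an engineer would, in place of code of your own. Each camera call takes 0.05 s, during which the arm holds its last target. There are 200 camera calls.

## Working session

There is one attempt and no reset: what is moved stays moved. The work goes in short steps, Python scripts to look and compute and a tool call to move; the robot and the scene stay as the last step left them, time stands still between calls to the robot, and variables do not carry over. Pictures are saved under pics/ and viewed, at most 14 in all, crops included, and the job is handed in when it is done.

Besides the shell and the picture viewer there is one more tool, called after "Request:" as name(argument=value, ...), one argument or row to a line, values as JSON. carry_out: Moves the arm, as the interface text tells. Its arguments: {"type":"object","properties":{"series":{"type":"string"},"jaw":{"type":"number"},"grip_force":{"type":"number"}},"required":["series"]}

```bash
mkdir -p pics
cat > h.py <<'E'
import numpy as np, cv2
from workcell import bot, eyes, spot_in
def shot(n):
    p,d=eyes.read_camera(n); c=eyes.get_calibration(n); return p,d,c
def cloud(d,c):
    K=np.array(c["K"]);R=np.array(c["rotation"]);
    if R.shape!=(3,3): R=cv2.Rodrigues(R.astype(float))[0]
    v,u=np.mgrid[:d.shape[0],:d.shape[1]]
    P=np.stack([(u-K[0,2])/K[0,0]*d,(v-K[1,2])/K[1,1]*d,d],-1)
    return P@R.T+np.array(c["position"])
E
python3 - <<'E'
from h import *
for n in("top","scene"):
    p,d,c=shot(n); cv2.imwrite(f"pics/{n}0.png",cv2.resize(p,(800,600)) if n=="top" else p); print(n,c)
    np.savez(f"{n}0.npz",p=p,d=d)
    for t in ["gear_xl","gear_l","gear_m","gear_s","tray_xl","tray_l","tray_m","tray_s","foot","crank"]:
        if n=="top": print(t,[(np.round(r["rect"]).tolist(),round(r["score"],2)) for r in spot_in(n,t)[:4]])
s=bot.read_state(); print(s)
E
```

```text
top {'K': array([[499.75758273,   0.        , 281.53535651],
       [  0.        , 499.75758273, 200.71923755],
       [  0.        ,   0.        ,   1.        ]]), 'position': array([ 0.3425502 , -0.01632852,  1.17347179]), 'rotation': array([-2.10001444,  2.15054365, -0.16523367])}
gear_xl [([407.0, 274.0, 33.0, 30.0], 0.91)]
gear_l [([202.0, 126.0, 22.0, 18.0], 0.75), ([150.0, 159.0, 22.0, 22.0], 0.75), ([344.0, 240.0, 19.0, 19.0], 0.62), ([192.0, 174.0, 22.0, 21.0], 0.59)]
gear_m [([202.0, 126.0, 22.0, 18.0], 0.75), ([150.0, 159.0, 22.0, 22.0], 0.75), ([344.0, 240.0, 19.0, 19.0], 0.62), ([192.0, 174.0, 22.0, 21.0], 0.59)]
gear_s [([202.0, 126.0, 22.0, 18.0], 0.75), ([150.0, 159.0, 22.0, 22.0], 0.75), ([344.0, 240.0, 19.0, 19.0], 0.62), ([192.0, 174.0, 22.0, 21.0], 0.59)]
tray_xl [([280.0, 232.0, 50.0, 48.0], 0.94), ([104.0, 233.0, 29.0, 24.0], 0.49)]
tray_l [([374.0, 176.0, 43.0, 38.0], 0.83), ([454.0, 217.0, 34.0, 30.0], 0.8), ([104.0, 232.0, 26.0, 30.0], 0.61)]
tray_m [([374.0, 176.0, 43.0, 38.0], 0.83), ([454.0, 217.0, 34.0, 30.0], 0.8), ([104.0, 232.0, 26.0, 30.0], 0.61)]
tra
[... 515 characters left out ...]
}
{'time': 0.6, 'q': array([-1.27890193e+00,  2.63870089e-01,  1.60399481e+00,  4.74900905e-05,
        1.27370201e+00, -3.68754687e-02]), 'joint_vel': array([-4.67823824e-04, -5.65198447e-04,  1.65360596e-03,  3.68741231e-04,
        6.05619573e-05,  5.64061399e-04]), 'joint_torque': array([-2.32776092e-04, -5.14637196e+01, -3.67459309e+01, -5.28264570e-05,
        1.17163825e-03, -1.65764416e-06]), 'tool_pos': array([ 0.21797092, -0.63883522,  0.24530271]), 'tcp_rot': array([3.09922554e+00, 5.14082991e-01, 7.58922016e-05]), 'wrist_force': array([-0.01315799, -0.42487709,  0.4609757 ]), 'torque': array([ 0.0224232 , -0.01380118,  0.01371568]), 'grip_force': 0.0, 'width': 1.0023028794168154}
```

View pics/top0.png

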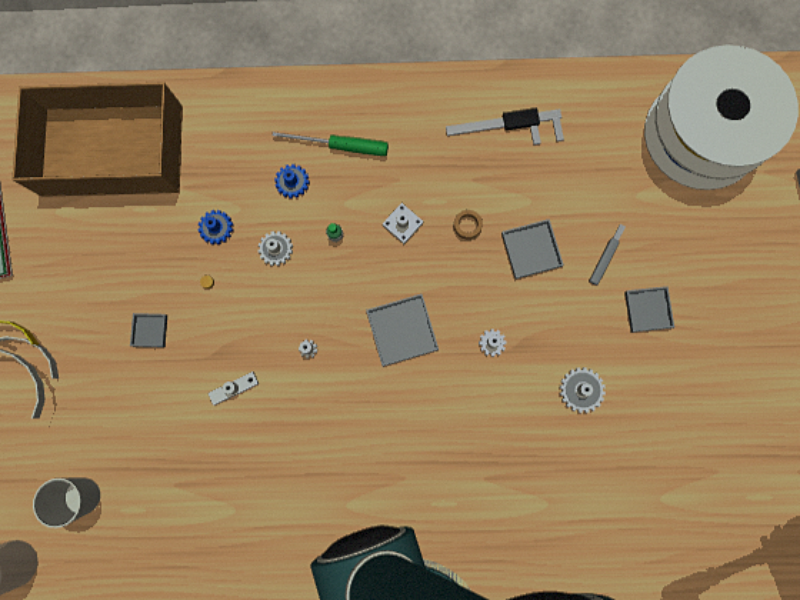

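View pics/scene0.png

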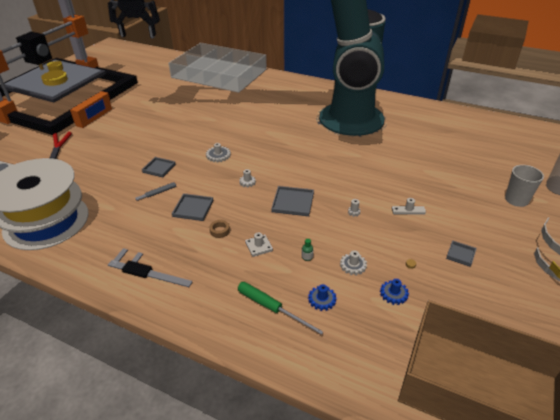

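White gears in the 800x600 picture: xl (583,390), l (275,249), m (491,343), s (307,348). The toothed wheels at (292,181) and (216,227) are blue, so they are decoys. The foot is at (403,222) and the crank at (233,388). Trays by size: xl (402,330), l (532,250), m (649,310), s (149,331).

```bash
cat > m.py <<'E'
from h import *
def plane(uv,c,z):
    K=np.array(c["K"]);R=cv2.Rodrigues(np.array(c["rotation"],float))[0];t=np.array(c["position"])
    r=R@np.linalg.inv(K)@np.array([uv[0],uv[1],1.]); return (t+r*(z-t[2])/r[2])[:2]
G=dict(xl=(583,390),l=(275,249),m=(491,343),s=(307,348),foot=(403,222),crank=(233,388),blueA=(292,181),blueB=(216,227),bottle=(334,231))
T=dict(xl=(402,330),l=(532,250),m=(649,310),s=(149,331))
def hub(W,xy,r=.035):
    m=(np.hypot(W[...,0]-xy[0],W[...,1]-xy[1])<r)&(W[...,2]>.031)&(W[...,2]<.046)
    v,u=np.nonzero(m); 
    if len(u)==0: return None
    P=W[m]; return (P[:,:2].max(0)+P[:,:2].min(0))/2, np.ptp(P[:,:2],axis=0), np.median(P[:,2]), len(u)
E
python3 - <<'E'
from m import *
D={n:np.load(n+"0.npz") for n in("top","scene")}; C={n:eyes.get_calibration(n) for n in D}
W={n:cloud(D[n]["d"],C[n]) for n in D}
for k,g in G.items():
    xy=plane(np.array(g)*.7,C["top"],.03)
    for n in D:
        h=hub(W[n],xy); print(k,n,xy.round(3),*( [np.round(a,4) for a in h] if h else ["none"]))
for k,g in T.items():
    xy=plane(np.array(g)*.7,C["top"],.005)
    for n in D:
        p=D[n]["p"].astype(int); hsv=cv2.cvtColor(D[n]["p"],cv2.COLOR_BGR2HSV)
        m=((hsv[...,1]<60)&(np.hypot(W[n][...,0]-xy[0],W[n][...,1]-xy[1])<.085)).astype(np.uint8)
        m=cv2.morphologyEx(m,cv2.MORPH_OPEN,np.ones((3,3),np.uint8))
        N,L,S,c=cv2.connectedComponentsWithStats(m); i=min(range(1,N),key=lambda i:np.hypot(*(plane(c[i],C[n],.005)-xy)))
        v,u=np.nonzero(L==i); q=np.array([plane(a,C[n],.012) for a in zip(u,v)],np.float32)
        r=cv2.minAreaRect(q); print("tray",k,n,xy.round(3),np.round(r[0],4),np.round(r[1],3),round(r[2]))
cv2.imwrite("pics/crop.png",cv2.resize(D["top"]["p"][105:300,80:480],(800,390),interpolation=cv2.INTER_CUBIC))
E
```

```text
xl top [ 0.367 -0.283] [ 0.3689 -0.2853] [0.0179 0.0182] 0.0393 67
xl scene [ 0.367 -0.283] [ 0.3695 -0.2853] [0.0222 0.0195] 0.0366 28
l top [0.608 0.207] [0.6149 0.2116] [0.0181 0.0188] 0.0387 60
l scene [0.608 0.207] [0.6171 0.2138] [0.0237 0.0186] 0.0373 67
m top [ 0.445 -0.141] [ 0.4483 -0.1452] [0.0185 0.0181] 0.0391 58
m scene [ 0.445 -0.141] [ 0.4494 -0.1435] [0.0192 0.0201] 0.0374 38
s top [0.444 0.154] [0.4456 0.1566] [0.0165 0.0202] 0.0387 61
s scene [0.444 0.154] [0.4466 0.1587] [0.021  0.0172] 0.0369 46
foot top [ 0.648 -0.005] [ 0.6525 -0.0035] [0.0176 0.0167] 0.039 58
foot scene [ 0.648 -0.005] [ 0.6554 -0.0007] [0.02   0.0185] 0.0374 59
crank top [0.383 0.272] [0.384  0.2776] [0.0181 0.0196] 0.0382 65
crank scene [0.383 0.272] [0.3862 0.2798] [0.0194 0.0192] 0.0369 50
blueA top [0.724 0.179] [0.7319 0.1838] [0.0185 0.0186] 0.0379 60
blueA scene [0.724 0.179] [0.734  0.1865] [0.0196 0.019 ] 0.0371 78
blueB top [0.648 0.305] [0.6552 0.3132] [0.0198 0.0205] 0.0381 61
blueB scene [0.648 0.305] [0.656 0.315] [0.0226 0.0194] 0.0377 79
bottle top [0.636 0.109] [0.6367 0.1105] [0.0245 0.0238] 0.036 54
bottle scene [0.636 0.109] [0.6404 0.1123] [0.0208 0.0238] 0.0354 69
tray xl top [0.472 0.001] [0.4721 0.002 ] [0.097 0.096] 15
tray xl scene [0.472 0.001] [0.4811 0.0073] [0.105 0.095] 15
tray l top [ 0.601 -0.219] [ 0.6021 -0.2175] [0.083 0.082] 14
tray l scene [ 0.601 -0.219] [ 0.6103 -0.2109] [0.09  0.084] 14
tray m top [ 0.495 -0.405] [ 0.4964 -0.4036] [0.069 0.068] 4
tray m scene [ 0.495 -0.405] [ 0.5048 -0.3962] [0.076 0.072] 4
tray s top [0.48 0.42] [0.4819 0.4197] [0.054 0.055] 87
tray s scene [0.48 0.42] [0.4901 0.4227] [0.052 0.063] 88
```

View pics/crop.png

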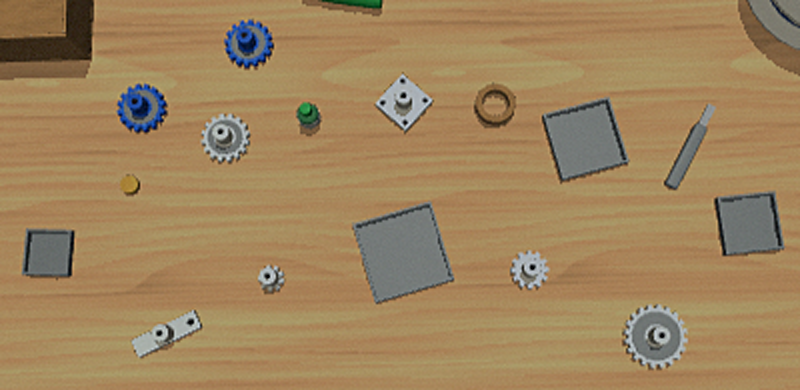

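The crop confirms the four white gears at (658,336), (225,137), (530,269) and (270,278). The wheels at (248,43) and (141,107) are blue and not meant. I start with gear_xl.

Request:
carry_out(
  series="0.019 0.044 -0.014 0;0.019 0.044 -0.014 0;0.019 0.044 -0.014 0;0.019 0.044 -0.014 0;0.019 0.044 -0.014 0;0.019 0.044 -0.014 0;0.019 0.044 -0.014 0;0.018 0.046 -0.017 0;0 0 0 0;0 0 0 0;0 0 0 0",
  jaw=0.0,
  grip_force=40,
)

```text
time: 1.98
tool_pos: [0.3693, -0.2863, 0.1312]
tcp_rot: [3.098, 0.512, 0.002]
wrist_force: [-0.2, -0.4, -0.6]
width: 0.497
grip_force: 0.0
```

Request:
carry_out(
  series="0 0.001 -0.04 0;0 0 -0.04 0;0 0 -0.012 0;0 0 -0.01 0;0 0 0 0;0 0 0 0;0 0 0 0",
)

```text
time: 2.85
tool_pos: [0.3697, -0.2844, 0.0293]
tcp_rot: [3.098, 0.514, 0.002]
wrist_force: [0.0, -0.3, 0.7]
width: 0.499
grip_force: 0.0
```

Request:
carry_out(
  series="0 0 0 0;0 0 0 0;0 0 0 0;0 0 0 0;0 0 0 0;0 0 0 0",
  jaw=-1,
)

```text
time: 3.6
tool_pos: [0.3694, -0.2842, 0.029]
tcp_rot: [3.099, 0.514, 0.001]
wrist_force: [-1.5, 1.5, 5.9]
width: 0.219
grip_force: 39.4
```

Request:
carry_out(
  series="0 0 0.02 0;0 0 0.04 0;0 0 0.04 0;0 0 0 0;0 0 0 0",
)

```text
time: 4.22
tool_pos: [0.3685, -0.2834, 0.1276]
tcp_rot: [-3.099, -0.514, 0.001]
wrist_force: [-0.6, 0.3, -1.5]
width: 0.218
grip_force: 39.1
```

Request:
carry_out(
  series="0.01 0.02 0 0;0.015 0.041 0 0;0.015 0.041 0 0;0.015 0.041 0 0;0.015 0.041 0 0;0.015 0.041 0 0;0.015 0.041 0 0;0.004 0.019 0 0;0 0 0 0;0 0 0 0;0 0 0 0",
)

```text
time: 5.6
tool_pos: [0.4723, 0.0003, 0.1277]
tcp_rot: [-3.1, -0.512, 0.002]
wrist_force: [0.8, 0.4, -0.8]
width: 0.22
grip_force: 39.2
```

Run:
```python
from h import *
p,d,c=shot("scene"); cv2.imwrite("pics/s1.png",cv2.resize(p[60:300,150:470],(800,600)))
```

```text
(no output)
```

View pics/s1.png

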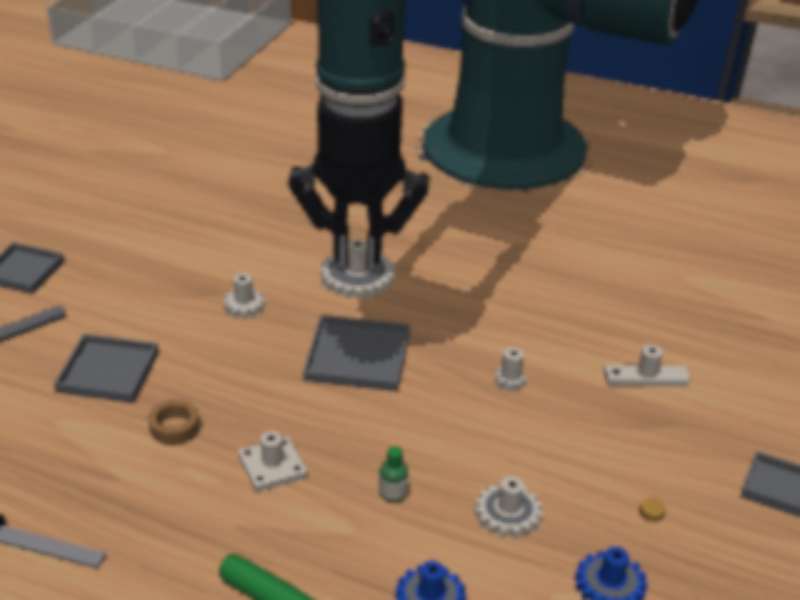

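The xl gear hangs level at (357,270), above its tray at (358,352). I lower and release it.

Request:
carry_out(
  series="0 0.001 -0.03 0;0 0 -0.03 0;0 0 -0.02 0;0 0 -0.01 0;0 0 -0.004 0;0 0 0 0;0 0 0 0;0 0 0 0",
)

```text
time: 6.65
tool_pos: [0.4736, 0.0022, 0.035]
tcp_rot: [3.099, 0.514, 0.002]
wrist_force: [-0.4, -0.3, 0.7]
width: 0.219
grip_force: 39.2
```

Request:
carry_out(
  series="0 0 0 0;0 0 0 0;0 0 0 0;0 0 0 0;0 0 0.03 0;0 0 0.04 0;0 0 0.03 0",
  jaw=0.0,
)

```text
time: 7.52
tool_pos: [0.4733, 0.0021, 0.1358]
tcp_rot: [3.099, 0.514, 0.002]
wrist_force: [-0.1, -0.4, -0.3]
width: 0.503
grip_force: 0.0
```

Request:
carry_out(
  series="-0.006 -0.036 0 0;-0.006 -0.037 0 0;-0.006 -0.037 0 0;-0.006 -0.036 0 0;0 0 0 0;0 0 0 0;0 0 0 0",
)

```text
time: 8.4
tool_pos: [0.449, -0.143, 0.1341]
tcp_rot: [-3.099, -0.516, 0.0]
wrist_force: [1.0, 0.1, -0.5]
width: 0.499
grip_force: 0.0
```

Request:
carry_out(
  series="0 0 -0.04 0;0 0 -0.04 0;0 0 -0.016 0;0 0 -0.01 0;0 0 0 0;0 0 0 0;0 0 0 0",
)

```text
time: 9.28
tool_pos: [0.45, -0.1443, 0.0294]
tcp_rot: [3.098, 0.514, 0.003]
wrist_force: [0.2, -0.4, -0.3]
width: 0.503
grip_force: 0.0
```

Request:
carry_out(
  series="0 0 0 0;0 0 0 0;0 0 0 0;0 0 0 0;0 0 0 0;0 0 0 0",
  jaw=-1,
)

```text
time: 10.02
tool_pos: [0.4495, -0.1441, 0.029]
tcp_rot: [3.099, 0.514, 0.001]
wrist_force: [-0.5, 0.2, 6.1]
width: 0.22
grip_force: 39.2
```

Request:
carry_out(
  series="0 0 0.02 0;0 0 0.04 0;0 0 0.04 0;0 0 0 0;0 0 0 0",
)

```text
time: 10.65
tool_pos: [0.4484, -0.1436, 0.1277]
tcp_rot: [-3.099, -0.514, 0.001]
wrist_force: [-0.4, -0.4, -0.2]
width: 0.216
grip_force: 39.1
```

Request:
carry_out(
  series="0.004 -0.02 0 0;0.007 -0.04 0 0;0.008 -0.04 0 0;0.008 -0.04 0 0;0.008 -0.04 0 0;0.008 -0.04 0 0;0.004 -0.039 0 0;0 0 0 0;0 0 0 0;0 0 0 0",
)

```text
time: 11.9
tool_pos: [0.4953, -0.4019, 0.1273]
tcp_rot: [-3.098, -0.515, 0.002]
wrist_force: [-0.2, -0.4, -0.7]
width: 0.215
grip_force: 39.2
```

Request:
carry_out(
  series="0 0 -0.03 0;0 0 -0.03 0;0 0 -0.02 0;0 0 -0.01 0;0 0 -0.004 0;0 0 0 0;0 0 0 0;0 0 0 0",
)

```text
time: 12.9
tool_pos: [0.4964, -0.4033, 0.0352]
tcp_rot: [3.098, 0.514, 0.002]
wrist_force: [-0.3, -0.3, -0.5]
width: 0.218
grip_force: 39.2
```

Request:
carry_out(
  series="0 0 0 0;0 0 0 0;0 0 0 0;0 0 0 0;0 0 0.03 0;0 0 0.04 0;0 0 0.03 0",
  jaw=0.0,
)

```text
time: 13.78
tool_pos: [0.4963, -0.4032, 0.136]
tcp_rot: [3.098, 0.514, 0.001]
wrist_force: [0.5, 0.3, 0.7]
width: 0.504
grip_force: 0.0
```

Request:
carry_out(
  series="0.005 0.022 0 0;0.009 0.044 0 0;0.009 0.044 0 0;0.009 0.044 0 0;0.009 0.044 0 0;0.009 0.044 0 0;0.009 0.044 0 0;0.009 0.044 0 0;0.009 0.044 0 0;0.009 0.044 0 0;0.009 0.044 0 0;0.009 0.044 0 0;0.008 0.044 0 0;0.005 0.044 0 0;0.003 0.022 0 0;0 0 0 0;0 0 0 0;0 0 0 0",
)

```text
time: 16.02
tool_pos: [0.6158, 0.2118, 0.1341]
tcp_rot: [3.099, 0.512, -0.001]
wrist_force: [-0.3, -0.2, -0.5]
width: 0.501
grip_force: 0.0
```

Request:
carry_out(
  series="0 0 -0.04 0;0 0 -0.04 0;0 0 -0.016 0;0 0 -0.01 0;0 0 0 0;0 0 0 0;0 0 0 0",
)

```text
time: 16.9
tool_pos: [0.617, 0.2135, 0.0298]
tcp_rot: [-3.099, -0.514, -0.004]
wrist_force: [0.8, 0.5, -0.6]
width: 0.501
grip_force: 0.0
```

Request:
carry_out(
  series="0 0 0 0;0 0 0 0;0 0 0 0;0 0 0 0;0 0 0 0;0 0 0 0",
  jaw=-1,
)

```text
time: 17.65
tool_pos: [0.6166, 0.2134, 0.0291]
tcp_rot: [-3.099, -0.514, -0.002]
wrist_force: [-1.3, 0.8, 4.6]
width: 0.216
grip_force: 39.2
```

Request:
carry_out(
  series="0 0 0.02 0;0 0 0.04 0;0 0 0.04 0;0 0 0 0;0 0 0 0",
)

```text
time: 18.27
tool_pos: [0.6155, 0.213, 0.1284]
tcp_rot: [3.099, 0.514, -0.0]
wrist_force: [-0.1, 0.0, -0.2]
width: 0.216
grip_force: 39.0
```

Request:
carry_out(
  series="-0.001 -0.021 0 0;-0.002 -0.042 0 0;-0.002 -0.042 0 0;-0.002 -0.042 0 0;-0.002 -0.042 0 0;-0.001 -0.042 0 0;-0.001 -0.042 0 0;-0.001 -0.042 0 0;-0.001 -0.042 0 0;-0.001 -0.042 0 0;-0.001 -0.032 0 0;0 0 0 0;0 0 0 0;0 0 0 0",
)

```text
time: 20.02
tool_pos: [0.6004, -0.2168, 0.1276]
tcp_rot: [-3.098, -0.515, 0.002]
wrist_force: [0.4, 0.5, -0.3]
width: 0.216
grip_force: 39.1
```

Request:
carry_out(
  series="0 0 -0.03 0;0 0 -0.03 0;0 0 -0.02 0;0 0 -0.01 0;0 0 -0.004 0;0 0 0 0;0 0 0 0;0 0 0 0",
)

```text
time: 21.02
tool_pos: [0.6015, -0.2181, 0.0352]
tcp_rot: [3.099, 0.514, 0.002]
wrist_force: [0.1, -0.5, -0.4]
width: 0.218
grip_force: 39.2
```

Request:
carry_out(
  series="0 0 0 0;0 0 0 0;0 0 0 0;0 0 0 0;0 0 0.03 0;0 0 0.04 0;0 0 0.03 0",
  jaw=0.0,
)

```text
time: 21.9
tool_pos: [0.6014, -0.218, 0.136]
tcp_rot: [3.099, 0.514, 0.002]
wrist_force: [-0.8, -0.4, 0.5]
width: 0.499
grip_force: 0.0
```

Request:
carry_out(
  series="-0.009 0.021 0 0;-0.017 0.042 0 0;-0.018 0.042 0 0;-0.017 0.042 0 0;-0.018 0.042 0 0;-0.017 0.042 0 0;-0.017 0.042 0 0;-0.018 0.042 0 0;-0.017 0.042 0 0;-0.0075 0.019 0 0;0 0 0 0;0 0 0 0;0 0 0 0",
)

```text
time: 23.52
tool_pos: [0.4453, 0.1575, 0.1339]
tcp_rot: [3.099, 0.513, -0.001]
wrist_force: [-0.1, 0.9, -0.3]
width: 0.5
grip_force: 0.0
```

Request:
carry_out(
  series="0 0 -0.04 0;0 0 -0.04 0;0 0 -0.016 0;0 0 -0.01 0;0 0 0 0;0 0 0 0;0 0 0 0",
)

```text
time: 24.4
tool_pos: [0.4465, 0.1585, 0.0294]
tcp_rot: [-3.099, -0.514, -0.004]
wrist_force: [1.2, 0.3, -1.0]
width: 0.499
grip_force: 0.0
```

Request:
carry_out(
  series="0 0 0 0;0 0 0 0;0 0 0 0;0 0 0 0;0 0 0 0;0 0 0 0",
  jaw=-1,
)

```text
time: 25.15
tool_pos: [0.446, 0.1584, 0.029]
tcp_rot: [-3.099, -0.514, -0.002]
wrist_force: [-1.4, -0.1, 5.9]
width: 0.223
grip_force: 39.1
```

Request:
carry_out(
  series="0 0 0.02 0;0 0 0.04 0;0 0 0.04 0;0 0 0 0;0.003 0.021 0 0;0.006 0.04 0 0;0.006 0.04 0 0;0.006 0.04 0 0;0.006 0.04 0 0;0.005 0.04 0 0;0.0035 0.0405 0 0;0 0 0 0;0 0 0 0;0 0 0 0",
)

```text
time: 26.9
tool_pos: [0.4805, 0.4183, 0.1274]
tcp_rot: [3.098, 0.513, -0.002]
wrist_force: [-0.4, 0.0, -0.2]
width: 0.22
grip_force: 39.2
```

Request:
carry_out(
  series="0 0 -0.03 0;0 0 -0.03 0;0 0 -0.02 0;0 0 -0.01 0;0 0 -0.004 0;0 0 0 0;0 0 0 0;0 0 0 0",
)

```text
time: 27.9
tool_pos: [0.4814, 0.4201, 0.0352]
tcp_rot: [-3.098, -0.514, -0.002]
wrist_force: [0.1, 0.3, -1.0]
width: 0.213
grip_force: 39.2
```

Request:
carry_out(
  series="0 0 0 0;0 0 0 0;0 0 0 0;0 0 0 0;0 0 0.03 0;0 0 0.04 0;0 0 0.06 0;0 0 0.05 0;0 0.04 0.05 0;0 0.04 0 0;0 0 0 0;0 0 0 0;0 0 0 0",
  jaw=0.0,
)

```text
time: 29.52
tool_pos: [0.4808, 0.4975, 0.2621]
tcp_rot: [3.098, 0.513, -0.002]
wrist_force: [-0.2, -0.7, -1.3]
width: 0.503
grip_force: 0.0
```

Run:
```python
from m import *
for n in("top","scene"):
    p,d,c=shot(n); cv2.imwrite(f"pics/{n}9.png",cv2.resize(p[90:310,60:480],(800,419)) if n=="top" else cv2.resize(p,(800,600))); W=cloud(d,c)
    for k,xy in dict(xl=(.472,.002),l=(.602,-.2175),m=(.4965,-.4035),s=(.482,.42),foot=(.6525,-.0035),crank=(.384,.2776)).items():
        m=(np.hypot(W[...,0]-xy[0],W[...,1]-xy[1])<.035)&(W[...,2]>.031)&(W[...,2]<.06); P=W[m]
        print(n,k,((P.max(0)+P.min(0))/2-[*xy,0]).round(4)[:2],np.median(P[:,2]).round(4),len(P)) if len(P) else print(n,k,"none")
```

```text
top xl [ 0.0004 -0.0005] 0.0414 63
top l [-0.0019 -0.0016] 0.0419 66
top m [-0.0017  0.0007] 0.042 72
top s [-0.0018 -0.0013] 0.0407 72
top foot [ 0. -0.] 0.0387 57
top crank [-0.     -0.0004] 0.0381 65
scene xl [0.0028 0.0001] 0.0387 56
scene l [0.0003 0.0009] 0.0396 52
scene m [-0.0001  0.0027] 0.039 43
scene s [0.001  0.0004] 0.0398 77
scene foot [0.0024 0.0029] 0.037 56
scene crank [0.0027 0.0022] 0.0371 49
```

View pics/top9.png

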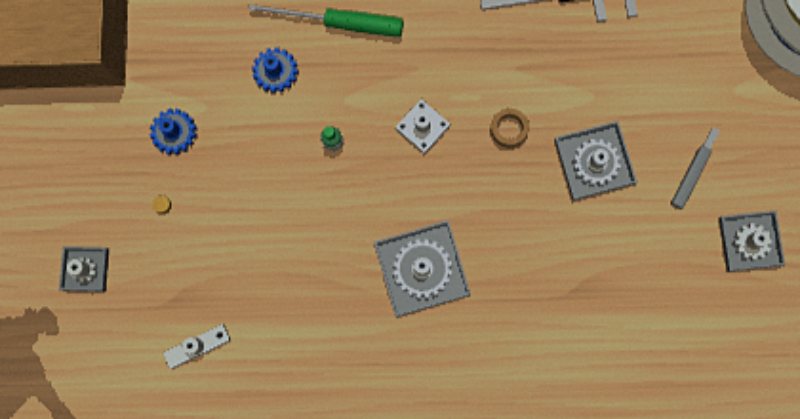

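View pics/scene9.png

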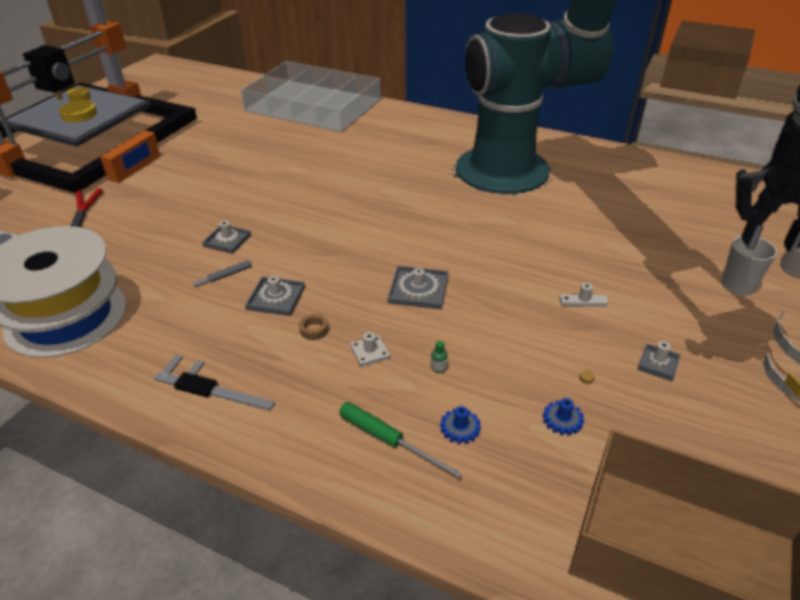

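All four gears sit in their trays with the hub up: xl (422,268), l (598,160), m (757,240) and s (80,269) in the top crop. They are within about 3 mm of the tray centres. The foot and crank have not moved, and the gripper is clear.

```bash
python3 -c "
from workcell import bot
print(bot.finish_job())"
```

```text
the job is handed in; nothing more can be done
None
```

The job is handed in: all four gears lie flat, hub up, in the trays for their size, within about 3 mm of centre by the cameras, with the foot and crank unmoved; the hand-in returned no verdict.

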